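Unload the LED burn-in jig

ROBOT

A 6-joint arm with a two-finger parallel gripper is mounted at the origin on the work surface. World frame = base frame: x ahead of the robot, y to its left, z up, the work surface at z = 0. Lengths are in mm, angles in degrees, forces in N, time in s.
With the tool pointing down it reaches from about 400 to 925 mm from the base axis. Payload 3.4 kg.
Tool frame: the origin (TCP) lies on the centre line of the jaws, within the pads' length; the fingertips stand 17 mm ahead of it and the grasp point (between the pads) lies 2 mm behind it; z points along the fingers, y is the line along which they close (so a half turn about z gives the same grasp; the last joint's range is limited). The gripper opens to 85 mm and grips with 20 to 120 N. Pads are 22 mm wide; open, the fingers measure 114 mm over their backs; the gripper's body (76 mm by 85 mm) begins 54 mm behind the grasp point. The pads swing forward as they close: fully open they stand 13 mm farther back than shut.
Start: joints at [65.002, 17.578, 86.31, -0, 76.112, -4.211], TCP at [204.087, 537.568, 248.305] pointing down, gripper open.
Joint ranges: [-179.03, 179.03], [-60, 130.46], [8.19, 133.38], [-81.62, 261.62], [5.75, 156.47], [-153.77, 153.77]. Speed limits (degrees/s): [147.25, 147.25, 180, 180, 180, 180].

INTERFACE

Orientations are given as [roll, pitch, yaw] about the fixed x, y, z axes, in that order (R = Rz(yaw) Ry(pitch) Rx(roll)).
In Python, from station import get_obs, read_camera, hand_in, masks_of, pinpoint gives the robot as it stands.
- The arm moves only by the tool step_arm, never from a script. Its argument "rows" is a list of rows, each a list of 3 entries, a list of its own where there are three numbers: the turn, a rotation vector about the tool's x, y, z scaled (see below), then the shift along the tool's x, y, z scaled (see below), then the opening, from -1 (shut) to 1 (fully open). A call has 1 to 20 rows; each row shifts and turns the commanded pose from where the row before left it, along the tool's axes as they then stand; what a row does not reach is not made up. The controller multiplies each number of a shift by 20 mm and each number of a turn by pi rad. A row lasts 1/10 s, in which the tool goes at most 50 mm and 8.59 degrees, less where a joint would pass 70% of its speed; a pose out of reach is approached as far as the arm can. A call with a number of a shift or a turn outside -1 to 1 is refused whole. A call with a gripper value outside its range is refused whole. The fingers move at their own pace and stop on an object; the grip force is fixed at half the most. Time passes only in rows, so rows that do not move let the fingers close. It gives the time, the measured TCP pose, the force, the opening and the grip force at its end, in the units of the state.
- get_obs(): the state, without advancing time (a new reading comes with each control period).
- read_camera(name): name is "side" or "top"; returns a dict with "frame" (480x640x3 uint8, blue, green, red), "intrinsics" (3x3 intrinsics, pixels), "D" ([k1, k2, p1, p2, k3] as OpenCV has them; the pictures are not rectified), "xyz" and "rotation" of the camera in the world. Camera axes: x right, y down, z forward; pixel columns grow to the right and rows downward; lengths in mm; the calibration is good to about 2 mm. A picture is of the moment at which its call begins. There is no depth.
- hand_in(): hands the job in; it is judged then, once.
Trained networks look in a picture, given as the dict that the camera call returned (one of the last four; its "shot" number tells which), for a name from the list of things; names that differ only in an ending like _2 or _b are one class to them, and where a whole thing is asked for, a point or a joint stands for the part that bears it (a point fixed in the world has none). Each returns a list of dicts, best first, with "conf" (0 to 1); they miss things now and then, are a little off and sometimes report something else, mostly with a low value. They report only what shows in the picture. A call takes as long as a camera call. They do not tell look-alikes from the thing itself.
- masks_of(picture, thing): "pixels" (480x640 bool, what is visible of it) and "rect" ([left, top, width, height] in pixels, round what is visible of it).
- pinpoint(picture, thing): "uv" ([column, row] in pixels: a listed point, or the origin of a listed thing).
The state is a dict: "time_s": time; "joint_positions": joint angles; "qd": joint speeds; "joint_torque": joint torques, N m; "eef_pos": TCP position; "tcp_rot": TCP orientation; "contact_force": force on the tool from outside, world axes, zero at the start; "torque": the same for the moment, N m; "opening": finger opening in mm; "grip_force": force on a finger pad.
Only numpy, scipy, OpenCV 4.12 (cv2) and the standard library are available. Lean on these libraries where they do the work, as an engineer would, in place of code of your own. Each camera call takes 0.05 s, during which the arm holds its last target. There are 200 camera calls.

TASK

The burn-in run is over: press the red release button so that the jig's lid springs fully open, lift every LED module straight up out of its well and stand it on its foot in the blue rack, one to a pocket, then push the lid down until it latches shut. There may be two, three or four modules. Leave everything else on the bench where it is.

Things in the scene. Friction and masses are not known exactly. Their poses are not given: they have to be found in the camera images.
- jig: the burn-in jig, a grey box fixed to the bench, 240 mm (its x) by 140 mm (its y), 80 mm high, origin at the centre of its underside, z up. Its lid hinges along the top of its +y side; in the middle of its -y side a ledge 70 mm wide (x), 90 mm long (y) and 70 mm high carries the release button. With the lid shut it is 131 mm high
- jig_center (a point): centre of the jig's top face, 80 mm above the bench, axes as the jig's. Four square wells open in this face in a row along x, at x = -75, -25, +25 and +75 mm, y = 0, each 30.5 mm square and 65 mm deep (floor 15 mm above the bench)
- lid (a joint): angle of the clear lid with an orange rim (240 x 140 mm, a hollow shell 50 mm deep): 0 shut, 1.8 rad wide open at its stop, leaning back beyond the jig's +y side. A spring drives it open (0.2 to 0.5 N m). A catch in the middle of its -y edge holds it shut with up to 0.015 rad of play
- lid_hinge (a point): middle of the lid's hinge line, 80 mm above the bench on the jig's +y top edge; the hinge line runs along the jig's x
- lid_edge (a point): point on the lid's outer (top) face, on its middle line, 20 mm in from the free edge: the place to push it shut. Shut, it is 120 mm from the hinge in the jig's -y direction and 50 mm above it; it moves with the lid and its z axis is the outward normal. The last 15 mm down to the catch need a firm push straight down here (about 10 N still, 20 to 25 N moving); then it snaps in
- release (a joint): travel in metres of the red round release button (32 mm across): 0 out, 0.008 fully down. It springs back; fully down takes 5 N. The lid is freed at about 0.006
- release_top (a point): centre of the button's top face, 94 mm above the bench, facing up, on the jig's ledge, 125 mm from the jig's centre in its -y direction and 55 mm from the shut lid's front face
- rack: the loose blue rack, 0.7 kg, origin at the centre of its underside. Base plate 206 mm (its x) by 100 mm (its y), 6 mm thick; on it a row along x of four square pockets, 44 mm inside, with 6 mm walls whose tops are 55 mm above the bench. Pocket centres at x = -75, -25, +25, +75 mm, y = 0; pocket floor 6 mm above the bench
- module0_center (a point): centre, half-way up, of an LED module (or absent): a square bar 28 x 28 mm and 105 mm tall, about 0.14 kg, white head with an orange light dot on top, finned aluminium foot; z points from foot to head, x and y are square to its faces. At the start it stands in one of the jig's wells, under the lid, its head 40 mm above the jig's top
- module1_center (a point): centre, half-way up, of an LED module (or absent): a square bar 28 x 28 mm and 105 mm tall, about 0.14 kg, white head with an orange light dot on top, finned aluminium foot; z points from foot to head, x and y are square to its faces. At the start it stands in one of the jig's wells, under the lid, its head 40 mm above the jig's top
- module2_center (a point): centre, half-way up, of an LED module (or absent): a square bar 28 x 28 mm and 105 mm tall, about 0.14 kg, white head with an orange light dot on top, finned aluminium foot; z points from foot to head, x and y are square to its faces. At the start it stands in one of the jig's wells, under the lid, its head 40 mm above the jig's top
- module3_center (a point): centre, half-way up, of an LED module (or absent): a square bar 28 x 28 mm and 105 mm tall, about 0.14 kg, white head with an orange light dot on top, finned aluminium foot; z points from foot to head, x and y are square to its faces. At the start it stands in one of the jig's wells, under the lid, its head 40 mm above the jig's top
- screwdriver: bystander, not to be disturbed: blue-handled screwdriver lying between the robot and the jig; it lies along its own x axis
- downlight: bystander, not to be disturbed: white round downlight housing, 150 mm across and 70 mm high, standing beyond the jig; origin at its underside
- trim_ring: bystander, not to be disturbed: white flat trim ring, 110 mm across, 8 mm high; origin at its underside
- screw_tray: bystander, not to be disturbed: small black divided tray, 110 x 80 x 30 mm; origin at its underside
- power_driver: bystander, not to be disturbed: grey and black power screwdriver lying on its side, about 190 mm long and 50 mm high; origin at its underside
- mug: bystander, not to be disturbed: white mug, 80 mm wide, 90 mm high; origin at its underside
- cleaner: bystander, not to be disturbed: blue bottle, 52 mm wide, 130 mm high; origin at its underside
- carton: bystander, not to be disturbed: cardboard box, 110 x 120 x 90 mm; origin at its underside
Mind the look-alikes: they are no part of the job. Leave any pink or turquoise look-alike of the rack alone.

How it is judged (in metres and radians):
On the way, in this order (a step that is already met when the one before it is completed fails the run):
1. the lid has sprung open to its stop with the modules still in their wells (value of joint lid above 1.7 rad and z of each of module0_center, module1_center, module2_center, module3_center in the frame of jig below 0.08 m), for 0.2 s.
2. all modules stand in the rack, let go (x of module0_center in the frame of rack between -0.1 and 0.1 m and y of module0_center in the frame of rack between -0.022 and 0.022 m and z of module0_center in the frame of rack between 0.045 and 0.066 m and angle between each of module0_center, module1_center, module2_center, module3_center's own z axis and vertical below 0.35 rad and x of module1_center in the frame of rack between -0.1 and 0.1 m and y of module1_center in the frame of rack between -0.022 and 0.022 m and z of module1_center in the frame of rack between 0.045 and 0.066 m and x of module2_center in the frame of rack between -0.1 and 0.1 m and y of module2_center in the frame of rack between -0.022 and 0.022 m and z of module2_center in the frame of rack between 0.045 and 0.066 m and x of module3_center in the frame of rack between -0.1 and 0.1 m and y of module3_center in the frame of rack between -0.022 and 0.022 m and z of module3_center in the frame of rack between 0.045 and 0.066 m and contact force between the fingers and module0 below 0.3 N and contact force between the fingers and module1 below 0.3 N and contact force between the fingers and module2 below 0.3 N and contact force between the fingers and module3 below 0.3 N), for 0.3 s.
At the end, for the whole second after the job is handed in: Every module stands on its foot in a pocket of the rack (foot on the pocket's floor, leaning less than 0.35 rad), the rack stands flat and still on the bench, and the lid is shut and latched (angle below 0.03 rad with nothing pushing it) (x of module0_center in the frame of rack between -0.1 and 0.1 m and y of module0_center in the frame of rack between -0.022 and 0.022 m and z of module0_center in the frame of rack between 0.045 and 0.066 m and angle between each of module0_center, module1_center, module2_center, module3_center's own z axis and vertical below 0.35 rad and x of module1_center in the frame of rack between -0.1 and 0.1 m and y of module1_center in the frame of rack between -0.022 and 0.022 m and z of module1_center in the frame of rack between 0.045 and 0.066 m and x of module2_center in the frame of rack between -0.1 and 0.1 m and y of module2_center in the frame of rack between -0.022 and 0.022 m and z of module2_center in the frame of rack between 0.045 and 0.066 m and x of module3_center in the frame of rack between -0.1 and 0.1 m and y of module3_center in the frame of rack between -0.022 and 0.022 m and z of module3_center in the frame of rack between 0.045 and 0.066 m and value of joint lid below 0.03 rad and velocity of joint lid below 0.05 rad/s and angle between rack's own z axis and vertical below 0.1 rad and linear speed of rack below 0.02 m/s); the robot touches nothing.
It fails at once if a bystander is pushed more than 40 mm from its place (distance of any of screwdriver, downlight, trim_ring, screw_tray, power_driver, mug, cleaner, carton from where it was at the start of the episode above 0.04 m).
Of module0, module1, module2, module3 only 2 to 4 are there at a start; the rules pass over those that are not, and their reading is None.
At some moment in a run one of rack may be knocked a few centimetres aside while the robot is not near it.
It also fails if it takes over 210 s, if anything falls off the work surface, if the arm or the gripper's body presses on something with over 40 N, if the wrist force passes 120 N, or if a joint passes its speed limit or range.

## Working session

There is one attempt and no reset: what is moved stays moved. The work goes in short steps, Python scripts to look and compute and a tool call to move; the robot and the scene stay as the last step left them, time stands still between calls to the robot, and variables do not carry over. Pictures are saved under pics/ and viewed, at most 14 in all, crops included, and the job is handed in when it is done.

Besides the shell and the picture viewer there is one more tool, called after ">>>" by a JSON object that holds its "method" and its "body". step_arm: Moves the arm, as the interface text tells. Its arguments: {"type":"object","properties":{"rows":{"type":"array"}},"required":["rows"]}

```bash
mkdir -p pics; ls; cat > h.py <<'E'
import numpy as np, cv2
from station import *
def ray(p,uv):
    K=np.array(p["intrinsics"],float);D=np.array(p["D"],float)
    n=cv2.undistortPoints(np.array([[uv]],float),K,D)[0,0]
    return np.array(p["xyz"],float),np.array([n[0],n[1],1.])
def atz(p,uv,z,R=None):
    o,d=ray(p,uv);d=np.array(p["rotation"],float)@d
    return o+d*(z-o[2])/d[2]
def proj(p,X):
    R=np.array(p["rotation"],float);t=-R.T@np.array(p["xyz"],float)
    return cv2.projectPoints(np.array(X,float).reshape(-1,3),cv2.Rodrigues(R.T)[0],t,np.array(p["intrinsics"],float),np.array(p["D"],float))[0][:,0]
E
python3 - <<'E'
from h import *
print(get_obs())
zs=dict(jig=0,jig_center=80,lid_hinge=80,lid_edge=130,release_top=94,rack=0,module0_center=67.5,screwdriver=0,downlight=0,mug=0,cleaner=0,carton=0,screw_tray=0,power_driver=0,trim_ring=0)
for c in("top","side"):
    p=read_camera(c);cv2.imwrite(f"pics/{c}0.png",p["frame"]);print(c,p["xyz"],np.round(p["rotation"],3).tolist(),np.shape(p["rotation"]))
    for k,z in zs.items():
        for d in pinpoint(p,k)[:5]:
            print(k,np.round(d["uv"]),round(d["conf"],2),np.round(atz(p,d["uv"],z)[:2]))
E
```

```text
pics
{'time_s': 0.0, 'joint_positions': array([ 6.50047204e+01,  1.76222994e+01,  8.63841158e+01, -7.28620894e-04,
        7.61122276e+01, -4.21130524e+00]), 'qd': array([ 0.03722164,  0.00575071, -0.05340153,  0.04009546, -0.05983547,
       -0.02066369]), 'joint_torque': array([ 2.33247127e-03, -4.57536042e+01, -2.51920080e+01, -2.30844271e-04,
        1.32592898e-02, -7.66567268e-06]), 'eef_pos': array([203.77773624, 536.95778484, 247.37914299]), 'tcp_rot': array([-1.79881626e+02, -8.00747094e-03,  1.59216193e+02]), 'contact_force': array([ 1.11134966, -0.47883385,  0.06989429]), 'torque': array([-0.01023474, -0.02321472,  0.01720474]), 'grip_force': 0.0, 'opening': 85.4295087969154}
top [ 320.4137748    -8.0845732  1203.12348748] [-171.317, 0.147, -88.825] (3,)Traceback (most recent call last):
  File "<stdin>", line 8, in <module>
  File "h.py", line 9, in atz
    return o+d*(z-o[2])/d[2]
                        ~^^^
IndexError: invalid index to scalar variable.
```

Rotation is rpy in degrees.

```bash
sed -i 's/np.array(p\["rotation"\],float)/Rot.from_euler("xyz",p["rotation"],degrees=True).as_matrix()/; 1a from scipy.spatial.transform import Rotation as Rot' h.py
python3 - <<'E'
from h import *
zs=dict(jig=0,jig_center=80,lid_hinge=80,lid_edge=130,release_top=94,rack=0,module0_center=67.5,screwdriver=0,downlight=0,mug=0,cleaner=0,carton=0,screw_tray=0,power_driver=0,trim_ring=0)
for c in("top","side"):
    p=read_camera(c);cv2.imwrite(f"pics/{c}0.png",p["frame"]);print(c,p["xyz"],p["rotation"])
    for k,z in zs.items():
        for d in pinpoint(p,k)[:5]:
            if d["conf"]>.2: print(k,np.round(d["uv"]),round(d["conf"],2),np.round(atz(p,d["uv"],z)[:2]))
E
```

```text
top [ 320.4137748    -8.0845732  1203.12348748] [-1.71316656e+02  1.46663888e-01 -8.88248466e+01]
jig [262. 219.] 0.98 [573. 145.]
jig_center [320. 289.] 0.71 [386. -13.]
lid_edge [278. 212.] 0.76 [565.  92.]
release_top [312. 215.] 0.57 [567.  12.]
rack [406. 262.] 0.97 [ 466. -241.]
rack [228. 338.] 0.87 [258. 223.]
rack [426. 367.] 0.84 [ 194. -290.]
module0_center [321. 145.] 0.64 [759.  -8.]
module0_center [486. 204.] 0.38 [ 613. -435.]
screwdriver [321. 287.] 0.72 [395. -15.]
downlight [321. 143.] 0.97 [791.  -8.]
downlight [409. 162.] 0.61 [ 744. -251.]
mug [148. 282.] 0.86 [399. 444.]
cleaner [231. 157.] 0.73 [748. 238.]
carton [406. 164.] 0.63 [ 737. -242.]
carton [322. 140.] 0.48 [799. -11.]
screw_tray [488. 204.] 0.89 [ 628. -468.]
power_driver [158. 200.] 0.95 [622. 434.]
trim_ring [486. 289.] 0.72 [ 399. -453.]
side [ -68.73944954 -795.65547397 1198.51025162] [-137.54295311    0.1636724   -35.73768467]
jig [316. 232.] 0.56 [575. 131.]
lid_hinge [321. 209.] 0.73 [601. 139.]
lid_hinge [336. 233.] 0.59 [577.  28.]
lid_hinge [363. 328.] 0.48 [ 434. -278.]
lid_edge [319. 211.] 0.58 [561.  93.]
release_top [333. 236.] 0.46 [556.  13.]
rack [359. 328.] 0.81 [ 461. -235.]
rack [219. 255.] 0.67 [273. 225.]
rack [287. 397.] 0.56 [ 190. -287.]
screwdriver [294. 290.] 0.9 [389. -23.]
downlight [398. 227.] 0.94 [803.  -8.]
mug [221. 201.] 0.75 [396. 439.]
cleaner [336. 192.] 0.64 [743. 243.]
cleaner [393. 402.] 0.25 [ 396. -451.]
carton [438. 282.] 0.86 [ 749. -249.]
screw_tray [463. 352.] 0.62 [ 638. -454.]
power_driver [277. 177.] 0.62 [616. 430.]
trim_ring [388. 402.] 0.95 [ 385. -444.]
```

View pics/top0.png

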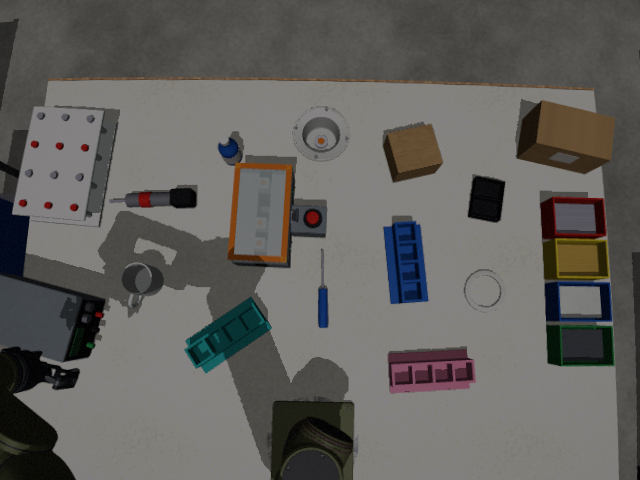

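View pics/side0.png

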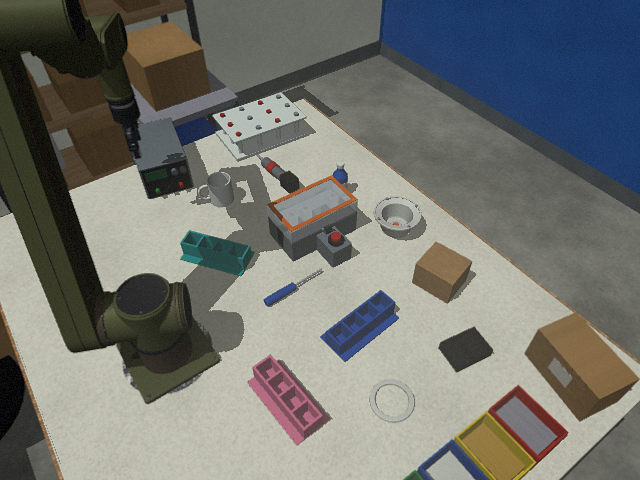

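The scene: the jig with its orange lid is at top-view (262,215), with the red button at (312,218). There are three rack candidates: blue at (406,262), turquoise at (228,335) and pink at (431,370). The task asks for the blue one, so the rack is at (406,262). Next I fit the silhouettes.

```bash
cat >> h.py <<'E'
from scipy.optimize import minimize
RACK=[(206,100,0,6,0,0),(206,56,6,55,0,0)]
JIG=[(240,140,0,131,0,0),(70,90,0,70,0,-115),(30,30,70,94,0,-125)]
def sil(p,boxes,q):
    m=np.zeros((480,640),np.uint8);c,s=np.cos(q[2]),np.sin(q[2])
    for lx,ly,z0,z1,cx,cy in boxes:
        P=np.array([[cx+a*lx/2,cy+b*ly/2,z] for a in(-1,1) for b in(-1,1) for z in(z0,z1)],float)
        P[:,:2]=P[:,:2]@np.array([[c,s],[-s,c]])+q[:2]
        h=cv2.convexHull(np.float32(proj(p,P)))
        cv2.fillConvexPoly(m,np.int32(np.round(h*16)),1,shift=4)
    return m>0
def fit(obs,boxes,q0):
    def cost(v):
        q=[v[0],v[1],v[2]/100]
        return sum(1-(sil(p,boxes,q)&m).sum()/(sil(p,boxes,q)|m).sum() for p,m in obs)
    v0=np.array([q0[0],q0[1],q0[2]*100])
    for st in (12,4):
        r=minimize(cost,v0,method="Nelder-Mead",options=dict(initial_simplex=np.vstack([v0]+[v0+st*e for e in np.eye(3)]),xatol=.1,fatol=1e-4));v0=r.x
    return np.round([v0[0],v0[1],np.degrees(v0[2]/100)],2),r.fun
def blue(p,near,r=75):
    h=cv2.cvtColor(p["frame"],cv2.COLOR_BGR2HSV)
    m=cv2.inRange(h,(105,90,20),(125,255,255))
    w=np.zeros_like(m);cv2.circle(w,tuple(int(a) for a in near),r,255,-1);m&=w
    m=cv2.morphologyEx(m,cv2.MORPH_OPEN,np.ones((3,3)))
    n,l,s,_=cv2.connectedComponentsWithStats(m);return l==1+s[1:,4].argmax()
def rackfit(q0=(466,-241,0.05),pics=None):
    return fit([(p,blue(p,proj(p,[q0[0],q0[1],30])[0])) for p in (pics or [read_camera("top"),read_camera("side")])],RACK,q0)
E
python3 - <<'E'
from h import *
P=[read_camera(c) for c in("top","side")]
for ps in (P,P[:1],P[1:]): print("rack",rackfit(pics=ps))
ob=[]
for p in P:
    m=np.zeros((480,640),bool)
    for k in("jig","lid","release"):
        for d in masks_of(p,k)[:1]: 
            print(k,d["rect"],d["conf"]); m|=d["pixels"] if d["conf"]>.4 else False
    ob.append((p,m))
    h=cv2.cvtColor(p["frame"],cv2.COLOR_BGR2HSV)
    r=(cv2.inRange(h,(0,150,60),(6,255,255))|cv2.inRange(h,(174,150,60),(180,255,255)))
    b=proj(p,[567,10,94])[0]; w=np.zeros_like(r);cv2.circle(w,tuple(int(a) for a in b),22,255,-1)
    ys,xs=np.where(r&w);print("red",len(xs),xs.mean(),ys.mean(),atz(p,(xs.mean(),ys.mean()),91))
for o in (ob,ob[:1],ob[1:]): print("jig",fit(o,JIG,(570,135,0)))
p=P[0]
big=cv2.resize(p["frame"][180:330,220:460],None,fx=3,fy=3,interpolation=cv2.INTER_CUBIC);cv2.imwrite("pics/c1.png",big)
E
```

```text
rack (array([ 461.54, -235.28,    5.51]), np.float64(0.6648514820271499))
rack (array([ 463.72, -237.77,    6.32]), np.float64(0.061049284578696295))
rack (array([ 464.71, -224.9 ,    3.53]), np.float64(0.6041131105398457))
jig [228.0, 161.6, 100.1, 105.0] 0.72
lid [227.6, 165.3, 66.8, 98.3] 0.91
release [304.6, 211.5, 11.5, 12.2] 0.63
red 126 312.37301587301585 217.18253968253967 [562.11046545   9.60342797  91.        ]
jig [268.1, 173.1, 91.4, 96.3] 0.63
lid [265.6, 178.6, 90.7, 67.0] 0.76
release [334.0, 231.8, 8.7, 10.0] 0.4
red 68 335.25 235.83823529411765 [562.41111078  12.07895029  91.        ]
jig (array([568.16, 135.66,  -1.3 ]), np.float64(0.05850395784872775))
jig (array([566.62, 134.82,  -1.35]), np.float64(0.025968890060638072))
jig (array([567.48, 137.47,  -1.93]), np.float64(0.01955117307038423))
```

View pics/c1.png

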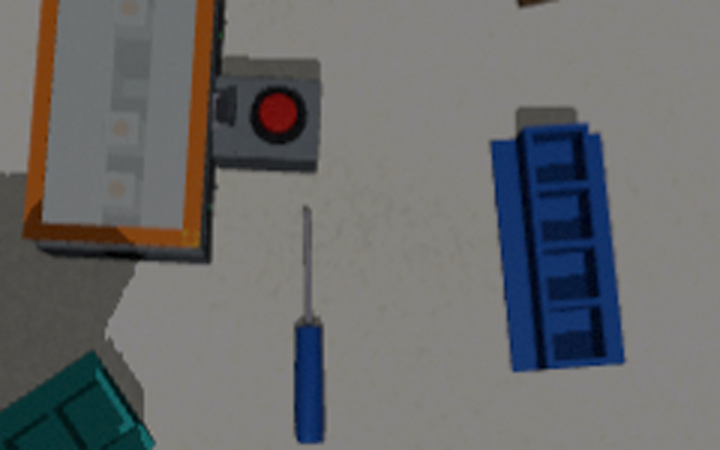

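Blue rack confirmed in the crop at about (555,240): pose about (464,-238), yaw 6°. The jig is at (567,135.5), yaw -1.4°, and the button at about (563,11). Both methods agree on the button. Moving over it with the gripper shut.

>>> {"method": "step_arm", "body": {"rows": [[[0,0,-0.027],[0,0,0],-1],[[0,0,-0.027],[0,0,0],-1],[[0,0,-0.027],[0,0,0],-1],[[0,0,-0.027],[0,0,0],-1],[[0,0,0],[-0.69,-0.96,0],-1],[[0,0,0],[-0.69,-0.96,0],-1],[[0,0,0],[-0.69,-0.96,0],-1],[[0,0,0],[-0.69,-0.96,0],-1],[[0,0,0],[-0.69,-0.96,0],-1],[[0,0,0],[-0.69,-0.96,0],-1],[[0,0,0],[-0.69,-0.96,0],-1],[[0,0,0],[-0.69,-0.96,0],-1],[[0,0,0],[-0.69,-0.96,0],-1],[[0,0,0],[-0.69,-0.96,0],-1],[[0,0,0],[-0.69,-0.96,0],-1],[[0,0,0],[-0.69,-0.96,0],-1],[[0,0,0],[-0.69,-0.96,0],-1],[[0,0,0],[-0.69,-0.96,0],-1],[[0,0,0],[-0.69,-0.96,0],-1],[[0,0,0],[-0.69,-0.96,0],-1]]}}

```text
time_s: 4.1
eef_pos: [418.1, 224.5, 248.5]
tcp_rot: [180.0, 0.0, 178.7]
contact_force: [-0.4, 0.2, -0.1]
opening: -0.1
grip_force: 0.0
```

>>> {"method": "step_arm", "body": {"rows": [[[0,0,0],[-0.69,-0.96,0.2],-1],[[0,0,0],[-0.69,-0.96,0.2],-1],[[0,0,0],[-0.69,-0.96,0.2],-1],[[0,0,0],[-0.69,-0.96,0.2],-1],[[0,0,0],[-0.69,-0.96,0.2],-1],[[0,0,0],[-0.69,-0.96,0.2],-1],[[0,0,0],[-0.69,-0.96,0.2],-1],[[0,0,0],[-0.69,-0.96,0.2],-1],[[0,0,0],[-0.69,-0.96,0.2],-1],[[0,0,0],[-0.69,-0.96,0.2],-1],[[0,0,0],[0,0,0],-1],[[0,0,0],[0,0,0],-1]]}}

```text
time_s: 5.3
eef_pos: [550.8, 30.0, 208.1]
tcp_rot: [180.0, -0.1, 178.6]
contact_force: [-1.1, 0.5, -0.4]
opening: -0.3
grip_force: 0.0
```

>>> {"method": "step_arm", "body": {"rows": [[[0,0,0],[-0.65,-0.96,0],-1],[[0,0,0],[0,0,0.9],-1],[[0,0,0],[0,0,0.9],-1],[[0,0,0],[0,0,0.9],-1],[[0,0,0],[0,0,0.9],-1],[[0,0,0],[0,0,0.6],-1],[[0,0,0],[0,0,0],-1],[[0,0,0],[0,0,0],-1]]}}

```text
time_s: 6.1
eef_pos: [563.6, 11.1, 124.6]
tcp_rot: [180.0, 0.0, 178.7]
contact_force: [0.3, 0.0, 0.2]
opening: 0.2
grip_force: 0.0
```

>>> {"method": "step_arm", "body": {"rows": [[[0,0,0],[0,0,0.2],-1],[[0,0,0],[0,0,0.2],-1],[[0,0,0],[0,0,0.15],-1],[[0,0,0],[0,0,0.15],-1],[[0,0,0],[0,0,0.1],-1],[[0,0,0],[0,0,0],-1],[[0,0,0],[0,0,0],-1]]}}

```text
time_s: 6.8
eef_pos: [563.7, 10.5, 108.4]
tcp_rot: [-180.0, 0.0, 178.6]
contact_force: [-0.5, 0.0, 1.2]
opening: -0.0
grip_force: 0.7
```

>>> {"method": "step_arm", "body": {"rows": [[[0,0,0],[0,0,0.15],-1],[[0,0,0],[0,0,0.1],-1],[[0,0,0],[0,0,0.05],-1],[[0,0,0],[0,0,0],-1],[[0,0,0],[0,0,0],-1]]}}

```text
time_s: 7.3
eef_pos: [565.3, 10.5, 103.5]
tcp_rot: [-180.0, 0.2, 178.7]
contact_force: [-0.5, -1.0, 2.9]
opening: 0.2
grip_force: 0.6
```

>>> {"method": "step_arm", "body": {"rows": [[[0,0,0],[0,0,0.1],-1],[[0,0,0],[0,0,0.08],-1],[[0,0,0],[0,0,0],-1],[[0,0,0],[0,0,0],-1]]}}

```text
time_s: 7.7
eef_pos: [570.6, 10.1, 103.9]
tcp_rot: [-180.0, 0.9, 178.7]
contact_force: [3.1, -0.5, 52.5]
opening: -0.0
grip_force: 25.9
```

```bash
python3 - <<'E'
from h import *
p=read_camera("top");cv2.imwrite("pics/s1.png",cv2.resize(p["frame"][130:300,160:360],None,fx=3,fy=3))
E
```

```text
(no output)
```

View pics/s1.png

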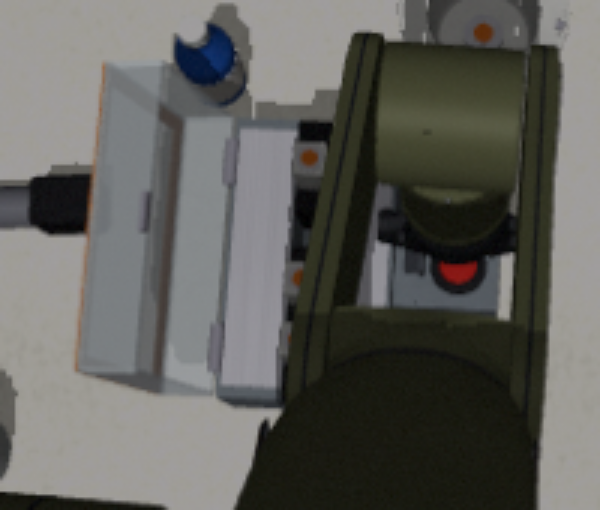

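The lid is fully open. Modules are visible at crop (309,157) and (298,278), with more under the arm. I'll back off and look.

>>> {"method": "step_arm", "body": {"rows": [[[0,0,0],[0,0,-0.3],-1],[[0,0,0],[0,0,-0.8],-1],[[0,0,0],[0,0,-1],0],[[0,0,0],[0,0,-1],0.5],[[0,0,0],[0,0,-1],0.5],[[0,0,0],[0,0,-1],0.5],[[0,0,0],[0,-1,-0.5],0.5],[[0,0,0],[0,-1,0],0.5],[[0,0,0],[0,-1,0],0.5],[[0,0,0],[0,-1,0],0.5],[[0,0,0],[0,-1,0],0.5],[[0,0,0],[0,-1,0],0.5],[[0,0,0],[0,-1,0],0.5],[[0,0,0],[0,-1,0],0.5],[[0,0,0],[0,-1,0],0.5],[[0,0,0],[0,-1,0],0.5]]}}

```text
time_s: 9.35
eef_pos: [558.2, -189.9, 209.6]
tcp_rot: [180.0, -0.1, 178.7]
contact_force: [-0.7, -0.0, 1.1]
opening: 64.0
grip_force: 0.0
```

```bash
cat >> h.py <<'E'
JQ=(567,135.5,-1.4)
def tojig(P,q=JQ):
    a=np.radians(q[2]);d=np.array(P[:2])-q[:2];return np.round([d[0]*np.cos(a)+d[1]*np.sin(a),-d[0]*np.sin(a)+d[1]*np.cos(a)],1)
def dots(p,c,r,z):
    h=cv2.cvtColor(p["frame"],cv2.COLOR_BGR2HSV);m=cv2.inRange(h,(6,120,90),(22,255,255))
    w=np.zeros_like(m);cv2.circle(w,tuple(int(a) for a in proj(p,c)[0]),r,255,-1)
    n,l,s,ce=cv2.connectedComponentsWithStats(m&w)
    return [(np.round(ce[i],1),s[i,4],np.round(atz(p,ce[i],z),1)) for i in range(1,n) if 6<s[i,4]<60]
E
python3 - <<'E'
from h import *
for c in("top","side"):
    p=read_camera(c)
    for u,n,X in dots(p,[567,135,120],70,120): print(c,u,n,X,tojig(X))
    f=p["frame"][130:330,180:480] if c=="top" else p["frame"][150:350,220:520]
    cv2.imwrite(f"pics/s2{c}.png",cv2.resize(f,None,fx=2.4,fy=2.4))
E
```

```text
top [262.8 182.1] 21 [641.4 132.6 120. ] [74.4 -1.1]
top [259.9 222.2] 21 [541.  135.8 120. ] [-26.   -0.3]
top [258.4 242.8] 23 [490.6 137.3 120. ] [-76.4  -0.1]
side [332.2 194.8] 8 [642.9 135.9 120. ] [75.9  2.3]
side [305.5 207.4] 11 [543.5 138.2 120. ] [-23.6   2.1]
side [291.2 214. ] 10 [492.3 139.9 120. ] [-74.8   2.6]
```

View pics/s2top.png

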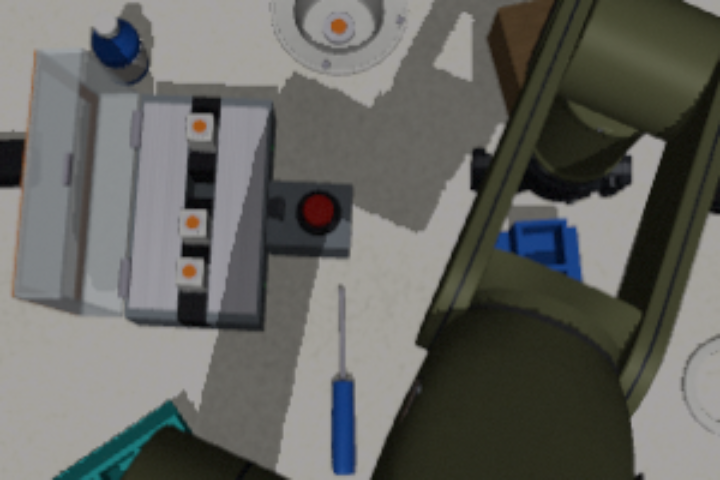

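Three modules: at (642,134), (542,137) and (491,138.5), in wells +75, -25 and -75. Going above the first.

>>> {"method": "step_arm", "body": {"rows": [[[0,0,0],[-0.224,0.958,0],0.5],[[0,0,0],[-0.224,0.958,0],0.5],[[0,0,0],[-0.224,0.958,0],0.5],[[0,0,0],[-0.224,0.958,0],0.5],[[0,0,0],[-0.224,0.958,0],0.5],[[0,0,0],[-0.224,0.958,0],0.5],[[0,0,0],[-0.224,0.958,0],0.5],[[0,0,0],[-0.224,0.958,0],0.5],[[0,0,0],[-0.224,0.958,0],0.5],[[0,0,0],[-0.224,0.958,0],0.5],[[0,0,0],[-0.224,0.958,0],0.5],[[0,0,0],[-0.224,0.958,0],0.5],[[0,0,0],[-0.224,0.958,0],0.5],[[0,0,0],[-0.224,0.958,0],0.5],[[0,0,0],[-0.224,0.958,0],0.5],[[0,0,0],[-0.224,0.958,0],0.5],[[0,0,0],[-0.224,0.958,0],0.5],[[0,0,0],[0,0,0],0.5],[[0,0,0],[0,0,0],0.5]]}}

```text
time_s: 11.35
eef_pos: [642.7, 135.2, 210.5]
tcp_rot: [-180.0, -0.0, 178.7]
contact_force: [-0.1, 0.1, 1.0]
opening: 63.9
grip_force: 0.0
```

```bash
cat >> h.py <<'E'
def to(x,y,z,yaw=None):
    o=get_obs();R=Rot.from_euler("xyz",o["tcp_rot"],degrees=True).as_matrix();e=np.array(o["eef_pos"])
    s=" total shift/20, current axes:";print(np.round(e,1),np.round(o["tcp_rot"],1),s,np.round(R.T@(np.array([x,y,z])-e)/20,2),"turn z tot", None if yaw is None else np.round(-((yaw-o["tcp_rot"][2]+180)%360-180)/180,3))
E
python3 -c "
from h import *
to(641.8,134,107)"
```

```text
[642.7 135.2 210.5] [-180.    -0.   178.7]  total shift/20, current axes: [ 0.04 -0.06  5.17] turn z tot None
```

>>> {"method": "step_arm", "body": {"rows": [[[0,0,0],[0.04,-0.06,0.9],0.5],[[0,0,0],[0,0,0.9],0.5],[[0,0,0],[0,0,0.9],0.5],[[0,0,0],[0,0,0.9],0.5],[[0,0,0],[0,0,0.8],0.5],[[0,0,0],[0,0,0.7],0.5],[[0,0,0],[0,0,0],0.5],[[0,0,0],[0,0,0],-1],[[0,0,0],[0,0,0],-1],[[0,0,0],[0,0,0],-1],[[0,0,0],[0,0,0],-1],[[0,0,0],[0,0,0],-1],[[0,0,0],[0,0,0],-1]]}}

```text
time_s: 12.65
eef_pos: [642.9, 133.5, 110.0]
tcp_rot: [180.0, 0.2, 178.7]
contact_force: [0.3, -0.8, 5.6]
opening: 27.5
grip_force: 59.9
```

>>> {"method": "step_arm", "body": {"rows": [[[0,0,0],[0,0,-0.4],-1],[[0,0,0],[0,0,-0.7],-1],[[0,0,0],[0,0,-0.9],-1],[[0,0,0],[0,0,-0.9],-1],[[0,0,0],[0,0,-0.9],-1],[[0,0,0],[0,0,-0.9],-1],[[0,0,0],[0,0,-0.9],-1],[[0,0,0],[0,0,0],-1],[[0,0,0],[0,0,0],-1]]}}

```text
time_s: 13.55
eef_pos: [641.5, 133.3, 221.1]
tcp_rot: [180.0, 0.0, 178.7]
contact_force: [-0.5, 0.3, -1.5]
opening: 27.4
grip_force: 59.4
```

```bash
cat >> h.py <<'E'
def pockets(q): 
    a=np.radians(q[2]);return {s:(round(q[0]+s*np.cos(a),1),round(q[1]+s*np.sin(a),1)) for s in(75,25,-25,-75)}
E
python3 -c "
from h import *
p=[read_camera('top')]
q,e=rackfit(pics=p);print(q,e,pockets(q))
P=pockets(q)[75];to(P[0],P[1],180,180+q[2])
"
```

```text
[ 463.69 -237.79    6.29] 0.06238064926798215 {75: (np.float64(538.2), np.float64(-229.6)), 25: (np.float64(488.5), np.float64(-235.1)), -25: (np.float64(438.8), np.float64(-240.5)), -75: (np.float64(389.1), np.float64(-246.0))}
[641.  133.2 220.2] [-1.800e+02 -1.000e-01  1.787e+02]  total shift/20, current axes: [  4.71 -18.25   2.02] turn z tot -0.042
```

>>> {"method": "step_arm", "body": {"rows": [[[0,0,0],[0.248,-0.96,0],-1],[[0,0,0],[0.248,-0.96,0],-1],[[0,0,0],[0.248,-0.96,0],-1],[[0,0,0],[0.248,-0.96,0],-1],[[0,0,0],[0.248,-0.96,0],-1],[[0,0,0],[0.248,-0.96,0],-1],[[0,0,0],[0.248,-0.96,0],-1],[[0,0,0],[0.248,-0.96,0],-1],[[0,0,0],[0.248,-0.96,0],-1],[[0,0,0],[0.248,-0.96,0],-1],[[0,0,0],[0.248,-0.96,0],-1],[[0,0,0],[0.248,-0.96,0],-1],[[0,0,0],[0.248,-0.96,0],-1],[[0,0,0],[0.248,-0.96,0],-1],[[0,0,0],[0.248,-0.96,0],-1],[[0,0,0],[0.248,-0.96,0],-1],[[0,0,0],[0.248,-0.96,0],-1],[[0,0,0],[0.248,-0.96,0],-1],[[0,0,0],[0.248,-0.96,0],-1],[[0,0,-0.042],[0,0,0.6],-1]]}}

```text
time_s: 15.6
eef_pos: [538.2, -233.5, 210.0]
tcp_rot: [-179.8, 0.1, -173.8]
contact_force: [-0.0, 0.6, -0.4]
opening: 27.1
grip_force: 59.6
```

>>> {"method": "step_arm", "body": {"rows": [[[0,0,0],[0,0,0.6],-1],[[0,0,0],[0,0,0],-1],[[0,0,0],[0,0,0],-1]]}}

```text
time_s: 15.9
eef_pos: [538.3, -229.1, 196.1]
tcp_rot: [179.9, -0.1, -173.9]
contact_force: [0.5, -0.4, -0.7]
opening: 27.1
grip_force: 59.6
```

```bash
python3 -c "
from h import *
p=read_camera('side')
to(538.2,-229.6,103,186.3)
q=(463.7,-237.8,.11);o=sil(p,RACK,q).astype(np.uint8)
f=p['frame'].copy();f2=f.copy()
cv2.drawContours(f2,cv2.findContours(o,0,2)[0],-1,(0,255,255),1)
for k,v in pockets((463.7,-237.8,6.3)).items():
    u=proj(p,[v[0],v[1],55])[0];cv2.circle(f2,tuple(int(a) for a in u),1,(0,0,255),-1)
cv2.imwrite('pics/s3.png',cv2.resize(f2[190:390,250:500],None,fx=3,fy=3))
"
```

```text
[ 538.9 -229.1  196.6] [ 180.    -0.  -173.9]  total shift/20, current axes: [ 0.03 -0.02  4.68] turn z tot -0.001
```

View pics/s3.png

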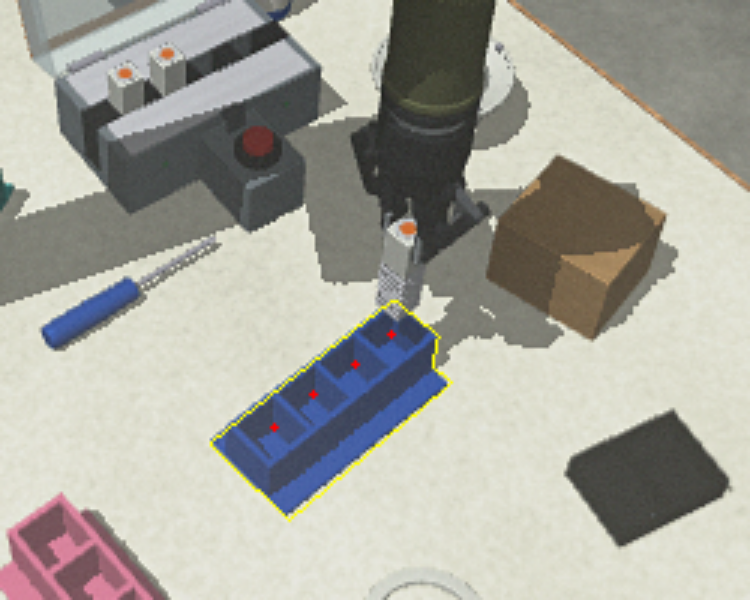

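The outline and pocket points fit the rack and the module is held upright above the top pocket. Lowering.

>>> {"method": "step_arm", "body": {"rows": [[[0,0,0],[0.03,0,0.9],-1],[[0,0,0],[0,0,0.9],-1],[[0,0,0],[0,0,0.9],-1],[[0,0,0],[0,0,0.8],-1],[[0,0,0],[0,0,0.5],-1],[[0,0,0],[0,0,0.3],-1],[[0,0,0],[0,0,0.25],-1],[[0,0,0],[0,0,0],-1],[[0,0,0],[0,0,0],-1]]}}

```text
time_s: 16.85
eef_pos: [538.9, -229.4, 106.2]
tcp_rot: [-180.0, 0.0, -173.8]
contact_force: [-0.1, 1.4, -0.1]
opening: 27.2
grip_force: 59.6
```

>>> {"method": "step_arm", "body": {"rows": [[[0,0,0],[0,0,0.1],-1],[[0,0,0],[0,0,0.1],-1],[[0,0,0],[0,0,0],-1],[[0,0,0],[0,0,0],0.2],[[0,0,0],[0,0,0],0.3],[[0,0,0],[0,0,0],0.5],[[0,0,0],[0,0,0],0.5],[[0,0,0],[0,0,-0.5],0.5],[[0,0,0],[0,0,-0.9],0.5],[[0,0,0],[0,0,-0.9],0.5],[[0,0,0],[0,0,-0.9],0.5],[[0,0,0],[0,0,-0.9],0.5],[[0,0,0],[0,0,-0.9],0.5],[[0,0,0.042],[0,0,-0.1],0.5],[[0,0,0],[0,0,0],0.5]]}}

```text
time_s: 18.35
eef_pos: [539.1, -229.6, 205.5]
tcp_rot: [-179.9, 0.2, 178.6]
contact_force: [0.3, -0.1, -1.0]
opening: 64.1
grip_force: 0.0
```

```bash
python3 -c "
from h import *
for c in('top','side'):
    p=read_camera(c);print(dots(p,[538,-229,111],25,111))
to(542,136.5,207,178.6)"
```

```text
[]
[(array([382.2, 288.6]), np.int32(16), array([ 537.7, -228.1,  111. ]))]
[ 538.3 -229.2  204. ] [-180.     0.   178.8]  total shift/20, current axes: [ 0.19 18.28 -0.15] turn z tot 0.001
```

>>> {"method": "step_arm", "body": {"rows": [[[0,0,0],[0.01,0.962,0],0.5],[[0,0,0],[0.01,0.962,0],0.5],[[0,0,0],[0.01,0.962,0],0.5],[[0,0,0],[0.01,0.962,0],0.5],[[0,0,0],[0.01,0.962,0],0.5],[[0,0,0],[0.01,0.962,0],0.5],[[0,0,0],[0.01,0.962,0],0.5],[[0,0,0],[0.01,0.962,0],0.5],[[0,0,0],[0.01,0.962,0],0.5],[[0,0,0],[0.01,0.962,0],0.5],[[0,0,0],[0.01,0.962,0],0.5],[[0,0,0],[0.01,0.962,0],0.5],[[0,0,0],[0.01,0.962,0],0.5],[[0,0,0],[0.01,0.962,0],0.5],[[0,0,0],[0.01,0.962,0],0.5],[[0,0,0],[0.01,0.962,0],0.5],[[0,0,0],[0.01,0.962,0],0.5],[[0,0,0],[0.01,0.962,0],0.5],[[0,0,0],[0.01,0.962,0],0.5],[[0,0,0],[0,0,0],0.5]]}}

```text
time_s: 20.45
eef_pos: [542.2, 139.1, 203.1]
tcp_rot: [179.9, -0.1, 178.9]
contact_force: [0.4, -0.8, -1.1]
opening: 63.8
grip_force: 0.0
```

```bash
python3 -c "
from h import *
to(542,136.5,109,178.6)
q,e=rackfit(pics=[read_camera('top')]);print(q,e)"
```

```text
[542.2 139.1 203.1] [ 1.799e+02 -1.000e-01  1.789e+02]  total shift/20, current axes: [-0.   -0.13  4.71] turn z tot 0.002
[ 461.4  -236.31    5.92] 0.15665713377820145
```

>>> {"method": "step_arm", "body": {"rows": [[[0,0,0],[0,-0.13,0.9],0.5],[[0,0,0],[0,0,0.9],0.5],[[0,0,0],[0,0,0.9],0.5],[[0,0,0],[0,0,0.9],0.5],[[0,0,0],[0,0,0.8],0.5],[[0,0,0],[0,0,0.2],0.5],[[0,0,0],[0,0,0],0.5],[[0,0,0],[0,0,0],-1],[[0,0,0],[0,0,0],-1],[[0,0,0],[0,0,0],-1],[[0,0,0],[0,0,0],-1],[[0,0,0],[0,0,0],-1],[[0,0,0],[0,0,0],-1]]}}

```text
time_s: 21.8
eef_pos: [544.3, 134.7, 113.0]
tcp_rot: [179.9, 0.2, 178.6]
contact_force: [0.1, 4.3, 6.7]
opening: 27.2
grip_force: 61.3
```

>>> {"method": "step_arm", "body": {"rows": [[[0,0,0],[0,0,-0.4],-1],[[0,0,0],[0,0,-0.7],-1],[[0,0,0],[0,0,-0.9],-1],[[0,0,0],[0,0,-0.9],-1],[[0,0,0],[0,0,-0.9],-1],[[0,0,0],[0,0,-0.9],-1],[[0,0,0],[0,0,-0.9],-1],[[0,0,0],[0,0,-0.3],-1],[[0,0,0],[0,0,0],-1]]}}

```text
time_s: 22.7
eef_pos: [543.3, 133.3, 230.2]
tcp_rot: [-180.0, 0.1, 178.7]
contact_force: [0.6, 0.2, -2.5]
opening: 26.8
grip_force: 60.6
```

```bash
cat >> h.py <<'E'
def rackfit2(p,q0,slots):
    # ignore what the placed modules may hide, fit the rest
    q0=(q0[0],q0[1],np.radians(q0[2]));m=blue(p,proj(p,[q0[0],q0[1],30])[0])
    m=cv2.morphologyEx(m.astype(np.uint8),cv2.MORPH_CLOSE,np.ones((13,13)))>0
    B=RACK+[(28,28,6,111,s,0) for s in slots]
    h=cv2.cvtColor(p["frame"],cv2.COLOR_BGR2HSV)
    hid=sil(p,[(34,34,50,114,s,0) for s in slots],q0)
    def cost(v):
        s=sil(p,RACK,(v[0],v[1],v[2]/100))&~hid;mm=m&~hid;return 1-(s&mm).sum()/(s|mm).sum()
    v0=np.array([q0[0],q0[1],q0[2]*100])
    for st in(12,4):
        r=minimize(cost,v0,method="Nelder-Mead",options=dict(initial_simplex=np.vstack([v0]+[v0+st*e for e in np.eye(3)]),xatol=.1,fatol=1e-4));v0=r.x
    return np.round([v0[0],v0[1],np.degrees(v0[2]/100)],2),r.fun
E
python3 -c "
from h import *
for c in('top','side'):
    p=read_camera(c)
    q,e=rackfit2(p,(463.7,-237.8,6.3),[75]);print(q,e,pockets(q)[25]);print(dots(p,[538,-229,111],25,111))
to(488.5,-235,222,186.3)
"
```

```text
[ 463.7 -237.8    6.3] 0.062455389007851525 (np.float64(488.5), np.float64(-235.1))
[(array([410.6, 227.8]), np.int32(19), array([ 536.4, -230.4,  111. ]))]
[ 462.96 -207.44    5.68] 0.5647208121827412 (np.float64(487.8), np.float64(-205.0))
[(array([382.2, 288.6]), np.int32(16), array([ 537.7, -228.1,  111. ]))]
[542.4 133.3 228.7] [-1.800e+02 -1.000e-01  1.787e+02]  total shift/20, current axes: [  2.26 -18.47   0.36] turn z tot -0.042
```

>>> {"method": "step_arm", "body": {"rows": [[[0,0,0],[0.119,-0.972,0],-1],[[0,0,0],[0.119,-0.972,0],-1],[[0,0,0],[0.119,-0.972,0],-1],[[0,0,0],[0.119,-0.972,0],-1],[[0,0,0],[0.119,-0.972,0],-1],[[0,0,0],[0.119,-0.972,0],-1],[[0,0,0],[0.119,-0.972,0],-1],[[0,0,0],[0.119,-0.972,0],-1],[[0,0,0],[0.119,-0.972,0],-1],[[0,0,0],[0.119,-0.972,0],-1],[[0,0,0],[0.119,-0.972,0],-1],[[0,0,0],[0.119,-0.972,0],-1],[[0,0,0],[0.119,-0.972,0],-1],[[0,0,0],[0.119,-0.972,0],-1],[[0,0,0],[0.119,-0.972,0],-1],[[0,0,0],[0.119,-0.972,0],-1],[[0,0,0],[0.119,-0.972,0],-1],[[0,0,0],[0.119,-0.972,0],-1],[[0,0,0],[0.119,-0.972,0],-1],[[0,0,-0.042],[0,0,0.3],-1]]}}

```text
time_s: 24.8
eef_pos: [488.9, -237.0, 222.9]
tcp_rot: [-179.9, -0.1, -173.8]
contact_force: [0.2, 0.0, -1.3]
opening: 26.8
grip_force: 60.5
```

>>> {"method": "step_arm", "body": {"rows": [[[0,0,0],[0,0,0.5],-1],[[0,0,0],[0,0,0.3],-1],[[0,0,0],[0,0,0],-1]]}}

```text
time_s: 25.1
eef_pos: [488.1, -233.4, 205.7]
tcp_rot: [179.8, -0.2, -173.9]
contact_force: [0.0, 0.1, -1.5]
opening: 26.8
grip_force: 60.5
```

```bash
python3 -c "
from h import *
p=read_camera('side');print(dots(p,[538,-229,111],25,111),dots(p,[488.5,-235,200],20,213))
to(488.5,-235,104,186.3)
"
```

```text
[(array([371.4, 274.6]), np.int32(19), array([ 544.6, -174.8,  111. ])), (array([382.1, 288.5]), np.int32(15), array([ 537.7, -227.7,  111. ]))] [(array([371.4, 274.6]), np.int32(19), array([ 487.1, -233. ,  213. ])), (array([382.1, 288.5]), np.int32(15), array([ 480.8, -280.9,  213. ]))]
[ 488.6 -233.7  206.5] [ 1.799e+02 -1.000e-01 -1.738e+02]  total shift/20, current axes: [ 0.   -0.07  5.12] turn z tot -0.001
```

>>> {"method": "step_arm", "body": {"rows": [[[0,0,0],[0,-0.07,0.9],-1],[[0,0,0],[0,0,0.9],-1],[[0,0,0],[0,0,0.9],-1],[[0,0,0],[0,0,0.9],-1],[[0,0,0],[0,0,0.7],-1],[[0,0,0],[0,0,0.35],-1],[[0,0,0],[0,0,0.2],-1],[[0,0,0],[0,0,0.15],-1],[[0,0,0],[0,0,0],-1],[[0,0,0],[0,0,0],-1]]}}

```text
time_s: 26.15
eef_pos: [489.9, -236.1, 108.3]
tcp_rot: [-180.0, 0.1, -173.8]
contact_force: [0.8, 0.1, -2.2]
opening: 26.9
grip_force: 60.6
```

>>> {"method": "step_arm", "body": {"rows": [[[0,0,0],[0,0,0.1],-1],[[0,0,0],[0,0,0.08],-1],[[0,0,0],[0,0,0],-1],[[0,0,0],[0,0,0],0.2],[[0,0,0],[0,0,0],0.3],[[0,0,0],[0,0,0],0.5],[[0,0,0],[0,0,0],0.5],[[0,0,0],[0,0,-0.5],0.5],[[0,0,0],[0,0,-0.9],0.5],[[0,0,0],[0,0,-0.9],0.5],[[0,0,0],[0,0,-0.9],0.5],[[0,0,0],[0,0,-0.9],0.5],[[0,0,0],[0,0,-0.9],0.5],[[0,0,0.042],[0,0,-0.1],0.5],[[0,0,0],[0,0,0],0.5]]}}

```text
time_s: 27.65
eef_pos: [490.1, -236.2, 207.8]
tcp_rot: [-179.9, 0.1, 178.6]
contact_force: [-0.1, 0.5, 0.9]
opening: 63.8
grip_force: 0.0
```

```bash
python3 -c "
from h import *
p=read_camera('side');print(dots(p,[510,-232,111],30,111))
to(492,138,207,178.6)"
```

```text
[(array([368.9, 299.1]), np.int32(16), array([ 487.3, -233.7,  111. ]))]
[ 489.6 -236.   207. ] [-1.800e+02  1.000e-01  1.788e+02]  total shift/20, current axes: [ 2.70e-01  1.87e+01 -1.00e-02] turn z tot 0.001
```

>>> {"method": "step_arm", "body": {"rows": [[[0,0,0],[0.014,0.98,0],0.5],[[0,0,0],[0.014,0.98,0],0.5],[[0,0,0],[0.014,0.98,0],0.5],[[0,0,0],[0.014,0.98,0],0.5],[[0,0,0],[0.014,0.98,0],0.5],[[0,0,0],[0.014,0.98,0],0.5],[[0,0,0],[0.014,0.98,0],0.5],[[0,0,0],[0.014,0.98,0],0.5],[[0,0,0],[0.014,0.98,0],0.5],[[0,0,0],[0.014,0.98,0],0.5],[[0,0,0],[0.014,0.98,0],0.5],[[0,0,0],[0.014,0.98,0],0.5],[[0,0,0],[0.014,0.98,0],0.5],[[0,0,0],[0.014,0.98,0],0.5],[[0,0,0],[0.014,0.98,0],0.5],[[0,0,0],[0.014,0.98,0],0.5],[[0,0,0],[0.014,0.98,0],0.5],[[0,0,0],[0.014,0.98,0],0.5],[[0,0,0],[0.014,0.98,0],0.5],[[0,0,0],[0,0,0],0.5]]}}

```text
time_s: 29.7
eef_pos: [492.5, 138.3, 205.7]
tcp_rot: [180.0, -0.1, 178.9]
contact_force: [0.4, -0.5, 0.1]
opening: 63.9
grip_force: 0.0
```

```bash
python3 -c "
from h import *
for c in('top','side'):
    p=read_camera(c);print(dots(p,[510,-232,111],30,111),dots(p,[491,138,120],15,120))
to(491.5,138,109,178.6)"
```

```text
[(array([410.6, 227.8]), np.int32(19), array([ 536.4, -230.4,  111. ])), (array([413.1, 248.2]), np.int32(21), array([ 486.3, -236. ,  111. ]))] []
[(array([382.1, 288.5]), np.int32(15), array([ 537.7, -227.7,  111. ])), (array([368.9, 299.1]), np.int32(16), array([ 487.3, -233.7,  111. ]))] [(array([291.2, 214. ]), np.int32(10), array([492.3, 139.9, 120. ]))]
[492.5 136.5 205.7] [-1.800e+02 -1.000e-01  1.788e+02]  total shift/20, current axes: [0.04 0.08 4.84] turn z tot 0.001
```

Both modules stand in the rack. Grasping the third.

>>> {"method": "step_arm", "body": {"rows": [[[0,0,0],[0.03,0,0.9],0.5],[[0,0,0],[0,0,0.9],0.5],[[0,0,0],[0,0,0.9],0.5],[[0,0,0],[0,0,0.9],0.5],[[0,0,0],[0,0,0.8],0.5],[[0,0,0],[0,0,0.4],0.5],[[0,0,0],[0,0,0],0.5],[[0,0,0],[0,0,0],-1],[[0,0,0],[0,0,0],-1],[[0,0,0],[0,0,0],-1],[[0,0,0],[0,0,0],-1],[[0,0,0],[0,0,0],-1],[[0,0,0],[0,0,0],-1]]}}

```text
time_s: 31.1
eef_pos: [493.3, 136.8, 111.1]
tcp_rot: [180.0, 0.1, 178.7]
contact_force: [1.0, 0.8, 6.6]
opening: 27.0
grip_force: 59.8
```

>>> {"method": "step_arm", "body": {"rows": [[[0,0,0],[0,0,-0.4],-1],[[0,0,0],[0,0,-0.7],-1],[[0,0,0],[0,0,-0.9],-1],[[0,0,0],[0,0,-0.9],-1],[[0,0,0],[0,0,-0.9],-1],[[0,0,0],[0,0,-0.9],-1],[[0,0,0],[0,0,-0.9],-1],[[0,0,0],[0,0,-0.4],-1],[[0,0,0],[0,0,0],-1]]}}

```text
time_s: 32.0
eef_pos: [492.7, 136.6, 231.2]
tcp_rot: [180.0, 0.1, 178.7]
contact_force: [0.6, -0.1, -1.2]
opening: 27.3
grip_force: 59.5
```

```bash
python3 -c "
from h import *
p=read_camera('top')
q,e=rackfit2(p,(463.7,-237.8,6.3),[75,25]);print(q,e,pockets(q)[-25]);print(dots(p,[510,-232,111],30,111))
P=pockets(q)[-25];to(P[0],P[1],222,180+q[2])
"
```

```text
[ 463.7 -237.8    6.3] 0.07090761750405183 (np.float64(438.9), np.float64(-240.5))
[(array([410.6, 227.8]), np.int32(19), array([ 536.4, -230.4,  111. ])), (array([413.1, 248.2]), np.int32(21), array([ 486.3, -236. ,  111. ]))]
[492.1 136.5 230.1] [-180.     0.   178.7]  total shift/20, current axes: [  2.22 -18.91   0.41] turn z tot -0.042
```

>>> {"method": "step_arm", "body": {"rows": [[[0,0,0],[0.117,-0.995,0],-1],[[0,0,0],[0.117,-0.995,0],-1],[[0,0,0],[0.117,-0.995,0],-1],[[0,0,0],[0.117,-0.995,0],-1],[[0,0,0],[0.117,-0.995,0],-1],[[0,0,0],[0.117,-0.995,0],-1],[[0,0,0],[0.117,-0.995,0],-1],[[0,0,0],[0.117,-0.995,0],-1],[[0,0,0],[0.117,-0.995,0],-1],[[0,0,0],[0.117,-0.995,0],-1],[[0,0,0],[0.117,-0.995,0],-1],[[0,0,0],[0.117,-0.995,0],-1],[[0,0,0],[0.117,-0.995,0],-1],[[0,0,0],[0.117,-0.995,0],-1],[[0,0,0],[0.117,-0.995,0],-1],[[0,0,0],[0.117,-0.995,0],-1],[[0,0,0],[0.117,-0.995,0],-1],[[0,0,0],[0.117,-0.995,0],-1],[[0,0,0],[0.117,-0.995,0],-1],[[0,0,-0.042],[0,0,0.3],-1]]}}

```text
time_s: 34.05
eef_pos: [438.7, -242.7, 223.3]
tcp_rot: [-179.9, -0.0, -173.8]
contact_force: [1.0, 0.6, -2.3]
opening: 27.3
grip_force: 59.6
```

>>> {"method": "step_arm", "body": {"rows": [[[0,0,0],[0,0,0.5],-1],[[0,0,0],[0,0,0.4],-1],[[0,0,0],[0,0,0],-1]]}}

```text
time_s: 34.35
eef_pos: [437.6, -239.1, 203.9]
tcp_rot: [179.8, -0.2, -173.9]
contact_force: [-1.2, -0.6, -2.6]
opening: 26.9
grip_force: 59.5
```

```bash
python3 -c "
from h import *
p=read_camera('side');print(dots(p,[510,-232,111],30,111))
to(438.9,-240.5,103,186.3)
"
```

```text
[(array([356.9, 285.5]), np.int32(21), array([ 489.5, -180.6,  111. ])), (array([382.1, 288.5]), np.int32(15), array([ 537.7, -227.7,  111. ])), (array([368.9, 299.2]), np.int32(15), array([ 487., -234.,  111.]))]
[ 438.1 -239.4  204.8] [ 1.799e+02 -1.000e-01 -1.738e+02]  total shift/20, current axes: [-0.05 -0.07  5.09] turn z tot -0.001
```

>>> {"method": "step_arm", "body": {"rows": [[[0,0,0],[-0.05,-0.06,0.9],-1],[[0,0,0],[0,0,0.9],-1],[[0,0,0],[0,0,0.9],-1],[[0,0,0],[0,0,0.9],-1],[[0,0,0],[0,0,0.7],-1],[[0,0,0],[0,0,0.35],-1],[[0,0,0],[0,0,0.2],-1],[[0,0,0],[0,0,0.15],-1],[[0,0,0],[0,0,0],-1],[[0,0,0],[0,0,0],-1]]}}

```text
time_s: 35.4
eef_pos: [440.5, -241.7, 106.6]
tcp_rot: [-180.0, 0.0, -173.8]
contact_force: [-0.1, 0.6, -1.5]
opening: 27.1
grip_force: 59.6
```

>>> {"method": "step_arm", "body": {"rows": [[[0,0,0],[0,0,0.1],-1],[[0,0,0],[0,0,0.08],-1],[[0,0,0],[0,0,0],-1],[[0,0,0],[0,0,0],0.2],[[0,0,0],[0,0,0],0.3],[[0,0,0],[0,0,0],0.5],[[0,0,0],[0,0,0],0.5],[[0,0,0],[0,0,-0.5],0.5],[[0,0,0],[0,0,-0.9],0.5],[[0,0,0],[0,0,-0.9],0.5],[[0,0,0],[0,0,-0.9],0.5],[[0,0,0],[0,0,-0.9],0.5],[[0,0,0],[0,0,-0.9],0.5],[[0,0,0.042],[0,0,-0.9],-1],[[0,0,0],[0,0,-1],-1],[[0,0,0],[0,0,-1],-1],[[0,0,0],[0,0,-1],-1],[[0,0,0],[0,0,-1],-1],[[0,0,0],[0,0,-1],-1],[[0,0,0],[0,0,0],-1]]}}

```text
time_s: 37.4
eef_pos: [441.4, -242.3, 324.1]
tcp_rot: [-179.8, 0.3, 178.7]
contact_force: [0.0, 0.2, 0.5]
opening: 0.0
grip_force: 0.0
```

```bash
python3 -c "
from h import *
for c in('top','side'):
    p=read_camera(c);print(dots(p,[488,-235,111],45,111))
f=p['frame'];cv2.imwrite('pics/s4.png',cv2.resize(f[130:370,220:480],None,fx=2.4,fy=2.4))
to(570,270,320,178.6)"
```

```text
[(array([410.9, 227.6]), np.int32(19), array([ 536.9, -231.1,  111. ])), (array([413.8, 248.2]), np.int32(19), array([ 486.4, -237.7,  111. ])), (array([416., 268.]), np.int32(21), array([ 438.3, -242.4,  111. ]))]
[(array([382.8, 288.4]), np.int32(16), array([ 539. , -228.6,  111. ])), (array([369.3, 298.9]), np.int32(18), array([ 488.4, -234. ,  111. ])), (array([356. , 309.5]), np.int32(16), array([ 439.7, -239.7,  111. ]))]
[ 440.  -241.4  321. ] [-1.800e+02  1.000e-01  1.787e+02]  total shift/20, current axes: [-5.9  25.72  0.04] turn z tot 0.0
```

View pics/s4.png

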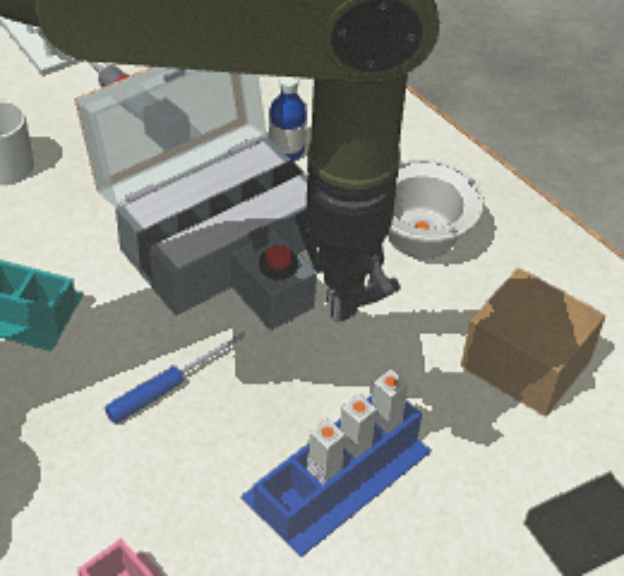

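All three modules stand in pockets +75, +25 and -25, and the rack is in place. Next I go over and behind the open lid with the gripper shut.

>>> {"method": "step_arm", "body": {"rows": [[[0,0,0],[-0.195,0.94,0],-1],[[0,0,0],[-0.195,0.94,0],-1],[[0,0,0],[-0.195,0.94,0],-1],[[0,0,0],[-0.195,0.94,0],-1],[[0,0,0],[-0.195,0.94,0],-1],[[0,0,0],[-0.195,0.94,0],-1],[[0,0,0],[-0.195,0.94,0],-1],[[0,0,0],[-0.195,0.94,0],-1],[[0,0,0],[-0.195,0.94,0],-1],[[0,0,0],[-0.195,0.94,0],-1],[[0,0,0],[-0.195,0.94,0],-1],[[0,0,0],[-0.195,0.94,0],-1],[[0,0,0],[-0.195,0.94,0],-1],[[0,0,0],[-0.195,0.94,0],-1],[[0,0,0],[-0.195,0.94,0],-1],[[0,0,0],[-0.195,0.94,0],-1],[[0,0,0],[-0.195,0.94,0],-1],[[0,0,0],[-0.195,0.94,0],-1],[[0,0,0],[-0.195,0.94,0],-1],[[0,0,0],[-0.195,0.94,0],-1]]}}

```text
time_s: 39.5
eef_pos: [526.1, 133.2, 318.8]
tcp_rot: [-180.0, -0.2, 178.7]
contact_force: [-0.1, -0.2, 0.8]
opening: 0.5
grip_force: 0.0
```

>>> {"method": "step_arm", "body": {"rows": [[[0,0,0],[-0.195,0.94,0],-1],[[0,0,0],[-0.195,0.94,0],-1],[[0,0,0],[-0.195,0.94,0],-1],[[0,0,0],[-0.195,0.94,0],-1],[[0,0,0],[-0.195,0.94,0],-1],[[0,0,0],[-0.195,0.94,0],-1],[[0,0,0],[-0.195,0.94,0],-1],[[0,0,0],[-0.195,0.94,0],-1],[[0,0,0],[-0.195,0.94,0],-1],[[0,0,0],[-0.195,0.94,0],-1],[[0,0,0],[0,0,0],-1],[[0,0,0],[0,0,0],-1]]}}

```text
time_s: 40.7
eef_pos: [570.3, 320.1, 320.1]
tcp_rot: [-180.0, -0.0, 178.7]
contact_force: [-0.6, -0.6, 0.5]
opening: -0.2
grip_force: 0.0
```

```bash
python3 - <<'E'
from h import *
to(571,318,192,178.6)
prev=None
for th in np.radians([103,95,88,80,70,60,50,40,30,22,15,10,6,3,0,-1]):
    y=205.5-120*np.cos(th)+50*np.sin(th)+14.5;z=80+120*np.sin(th)+50*np.cos(th)+17
    print(round(np.degrees(th)),round(y,1),round(z,1),"" if prev is None else np.round([(y-prev[0])/20,-(z-prev[1])/20],2));prev=(y,z)
E
```

```text
[570.3 320.1 320.1] [-180.    -0.   178.7]  total shift/20, current axes: [-0.04 -0.1   6.41] turn z tot 0.001
103 295.7 202.7 
95 280.3 212.2 [-0.77 -0.48]
88 265.8 218.7 [-0.72 -0.32]
80 248.4 223.9 [-0.87 -0.26]
70 225.9 226.9 [-1.12 -0.15]
60 203.3 225.9 [-1.13  0.05]
50 181.2 221.1 [-1.11  0.24]
40 160.2 212.4 [-1.05  0.43]
30 141.1 200.3 [-0.96  0.61]
22 127.5 188.3 [-0.68  0.6 ]
15 117.0 176.4 [-0.52  0.6 ]
10 110.5 167.1 [-0.33  0.46]
6 105.9 159.3 [-0.23  0.39]
3 102.8 153.2 [-0.16  0.3 ]
0 100.0 147.0 [-0.14  0.31]
-1 99.1 144.9 [-0.04  0.11]
```

>>> {"method": "step_arm", "body": {"rows": [[[0,0,0],[0,0,0.95],-1],[[0,0,0],[0,0,0.95],-1],[[0,0,0],[0,0,0.95],-1],[[0,0,0],[0,0,0.95],-1],[[0,0,0],[0,0,0.95],-1],[[0,0,0],[0,0,0.95],-1],[[0,0,0],[0,0,0.2],-1],[[0,0,0],[0,0,0],-1],[[0,0,0],[0,-0.5,0],-1],[[0,0,0],[0,-0.5,0],-1],[[0,0,0],[0,-0.4,-0.2],-1],[[0,0,0],[0,-0.4,-0.25],-1],[[0,0,0],[0,-0.4,-0.2],-1],[[0,0,0],[0,-0.4,-0.2],-1],[[0,0,0],[0,-0.4,-0.15],-1],[[0,0,0],[0,-0.4,-0.15],-1],[[0,0,0],[0,0,0],-1]]}}

```text
time_s: 42.4
eef_pos: [568.6, 250.5, 225.9]
tcp_rot: [-180.0, -0.0, 178.6]
contact_force: [-0.1, 2.3, -0.1]
opening: -0.4
grip_force: 1.0
```

>>> {"method": "step_arm", "body": {"rows": [[[0,0,0],[0,-0.6,0],-1],[[0,0,0],[0,-0.6,0],-1],[[0,0,0],[0,-0.56,0.02],-1],[[0,0,0],[0,-0.56,0.03],-1],[[0,0,0],[0,-0.55,0.12],-1],[[0,0,0],[0,-0.55,0.12],-1],[[0,0,0],[0,-0.53,0.21],-1],[[0,0,0],[0,-0.52,0.22],-1],[[0,0,0],[0,-0.48,0.3],-1],[[0,0,0],[0,-0.48,0.31],-1],[[0,0,0],[0,0,0],-1],[[0,0,0],[0,0,0],-1]]}}

```text
time_s: 43.6
eef_pos: [565.8, 142.0, 198.7]
tcp_rot: [-179.9, -0.1, 178.6]
contact_force: [0.2, -1.1, 5.1]
opening: 0.3
grip_force: 2.1
```

```bash
python3 -c "
from h import *
p=read_camera('side');f=p['frame'];cv2.imwrite('pics/s5.png',cv2.resize(f[130:300,220:480],None,fx=2.4,fy=2.4))"
```

```text
(no output)
```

View pics/s5.png

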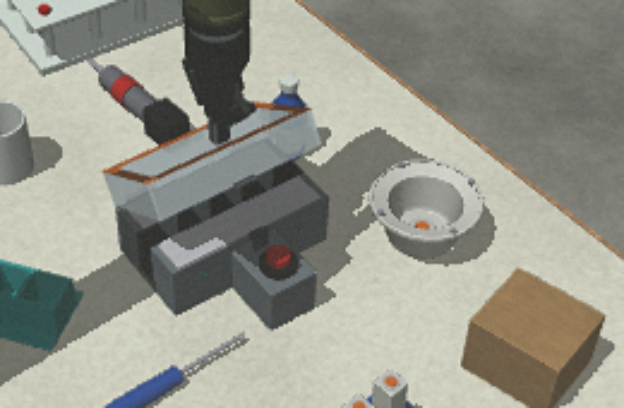

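>>> {"method": "step_arm", "body": {"rows": [[[0,0,0],[0,-0.36,0.28],-1],[[0,0,0],[0,-0.36,0.28],-1],[[0,0,0],[0,-0.26,0.3],-1],[[0,0,0],[0,-0.26,0.3],-1],[[0,0,0],[0,-0.3,0.23],-1],[[0,0,0],[0,-0.3,0.23],-1],[[0,0,0],[0,-0.25,0.2],-1],[[0,0,0],[0,-0.2,0.15],-1],[[0,0,0],[0,0,0],-1],[[0,0,0],[0,0,0],-1]]}}

```text
time_s: 44.65
eef_pos: [564.7, 97.1, 159.4]
tcp_rot: [-180.0, -0.1, 178.6]
contact_force: [-0.5, 1.8, 3.1]
opening: 0.2
grip_force: 1.2
```

Now the firm push straight down.

>>> {"method": "step_arm", "body": {"rows": [[[0,0,0],[0,0,0.25],-1],[[0,0,0],[0,0,0.25],-1],[[0,0,0],[0,0,0.25],-1],[[0,0,0],[0,0,0],-1]]}}

```text
time_s: 45.05
eef_pos: [565.8, 95.6, 146.3]
tcp_rot: [-179.8, 0.1, 178.7]
contact_force: [-2.8, -3.4, 13.1]
opening: -0.0
grip_force: 6.6
```

>>> {"method": "step_arm", "body": {"rows": [[[0,0,0],[0,0,0.1],-1],[[0,0,0],[0,0,0.05],-1],[[0,0,0],[0,0,0],-1]]}}

```text
time_s: 45.35
eef_pos: [565.9, 95.3, 145.4]
tcp_rot: [-179.8, 0.2, 178.7]
contact_force: [-6.6, -6.1, 24.2]
opening: -0.1
grip_force: 12.4
```

>>> {"method": "step_arm", "body": {"rows": [[[0,0,0],[0,0,-0.3],-1],[[0,0,0],[0,0,-0.5],-1],[[0,0,0],[0,0,-0.5],-1],[[0,0,0],[0,0,0],-1],[[0,0,0],[0,0,0],-1]]}}

```text
time_s: 45.85
eef_pos: [565.2, 97.3, 167.5]
tcp_rot: [-180.0, 0.0, 178.7]
contact_force: [-0.0, -0.1, -0.6]
opening: -0.2
grip_force: 0.0
```

```bash
python3 -c "
from h import *
p=read_camera('side');f=p['frame'];cv2.imwrite('pics/s6.png',cv2.resize(f[130:330,220:480],None,fx=2.4,fy=2.4))"
```

```text
(no output)
```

View pics/s6.png

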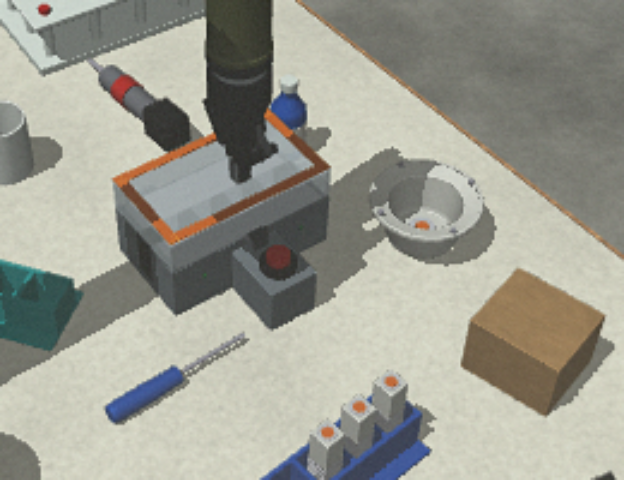

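The lid stays shut with nothing touching it, so it is latched. The modules stand in the rack. Retreating, then a final check.

>>> {"method": "step_arm", "body": {"rows": [[[0,0,0],[0,0,-1],-1],[[0,0,0],[0,0,-1],-1],[[0,0,0],[0,0,-1],-1],[[0,0,0],[0,0,-1],-1],[[0,0,0],[0,0,-1],-1],[[0,0,0],[0,0,0],-1],[[0,0,0],[0,0,0],-1],[[0,0,0],[0,0,0],-1]]}}

```text
time_s: 46.7
eef_pos: [564.1, 97.2, 265.8]
tcp_rot: [-180.0, -0.2, 178.7]
contact_force: [-0.6, 0.3, 0.1]
opening: -0.2
grip_force: 0.0
```

```bash
python3 -c "
from h import *
for c in('top','side'):
    p=read_camera(c);print([d[2] for d in dots(p,[488,-235,111],45,111)])
    m=np.zeros((480,640),bool)
    for k in('jig','lid','release'):
        for d in masks_of(p,k)[:1]: m|=d['pixels'] if d['conf']>.4 else False
    if c=='side': print(fit([(p,m)],JIG,(567,137,-.03)))
print(hand_in())"
```

```text
[array([ 536.9, -231.1,  111. ]), array([ 486.5, -237.1,  111. ]), array([ 438.3, -242.4,  111. ])]
[array([ 539. , -228.6,  111. ]), array([ 488.4, -233.6,  111. ]), array([ 439.7, -239.7,  111. ])]
(array([566.71, 139.16,  -1.9 ]), np.float64(0.01996615905245347))
the job is handed in; nothing more can be done
None
```

I handed the job in with all three modules standing in the blue rack, one to a pocket, and the jig lid pushed down and latched. No verdict came back at hand-in.

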